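Zero the row counter and put the basketry tools away

TASK

Take the bodkin from the sloping rest and use its point to push the row counter's recessed reset button fully in; then lay the bodkin, and also the rapping iron from the rest, flat in the two empty lanes of the tray, one to a lane, pointing the same way as the spare bodkin that already lies in the middle lane. Set them down, do not drop them, keep the fingers off the button, and leave the spare bodkin and the other things on the table where they are.

Things in the scene. Friction and masses are not known exactly. Their poses are not given: they have to be found in the camera images.
- bodkin_grip (a point): Bodkin: flat-sided wooden handle (110 long, 24 wide in y, 20 thick in z), round steel spike 7 mm thick with a 5 mm point; 200 long, 80 g. This point: centre of the handle; the tool balances 15 mm from it towards the working end. Axes: +x along the tool to the butt of the handle, working end at -x, z up from the upper side. Starts in either place of the sloping rest.
- bodkin_tip (a point): The very end of the bodkin's spike, 145 mm from bodkin_grip along the tool's -x, on the handle's centre line.
- bodkin: The bodkin as a whole. Origin on the underside of the handle, 10 mm below bodkin_grip along the tool's z, same axes.
- iron_grip (a point): Rapping iron: a handle like the bodkin's (110 long, 24 wide in y, 20 thick in z) and a flat square-ended steel bar 17 wide, 5 thick, too wide for the button's hole; 200 long, 100 g. This point: centre of the handle; the tool balances 15 mm from it towards the working end. Axes: +x along the tool to the butt of the handle, working end at -x, z up from the upper side. Starts in the other place of the rest.
- iron_tip (a point): Middle of the square end of the iron's bar, 145 mm from iron_grip along the tool's -x.
- iron: The rapping iron as a whole. Origin on the underside of the handle, 10 mm below iron_grip along the tool's z, same axes.
- rest: Fixed sloping wooden tool rest, 250 (x) by 190 (y), 160 high. Origin: centre of its underside, z up. Its two tools lie side by side, handle centres at (24, +40 or -40, 118) mm, sloping 35 degrees from level, butts high towards +x, working ends low towards -x against a toe board.
- rest_gap (a point): Point on the plane under the handles, midway between the two tools. Each handle lies on two rails 12 mm wide, 40 mm up-slope and down-slope of its centre; between the rails it is open beneath (25 mm or more) for fingers. Cheeks 8 mm high stand beside the handles on the rails: lift 10 mm square off the slope first.
- tray: Fixed grey tray, 245 (x) by 186 (y), floor 4 mm thick, outer walls 14 high, two dividers 10 high and 4 thick along x at y = +30 and -30, making three lanes along x, each about 57 by 237 clear. Origin: centre of its underside, z up. The spare bodkin lies in the middle lane; the two outer ones are empty.
- lane_a (a point): Where the centre of a handle is when its tool lies midway in one empty lane: (45, +60, 14) mm in the tray's frame, and with the tray's axes; the tool's working end then points along the tray's -x.
- lane_b (a point): The same for the other empty lane: (45, -60, 14) mm in the tray's frame.
- spare: Spare bodkin, the same as the bodkin, loose in the middle lane of the tray: handle towards the tray's +x, point towards its -x. Origin on the underside of its handle, midway along the handle; same axes as the others.
- counter: Fixed white plastic row counter, about 110 (x) by 85 (y) by 80 high, with a sloping front. Origin: centre of the underside of its foot, z up. The front looks towards its own +x and up; its outward normal, along which the button moves, is 35 degrees up from level: (0.819, 0, 0.574) in its frame.
- reset_mouth (a point): Centre of the mouth of the button's round hole, 18 mm wide, in the counter's front face, at (30, 0, 45) mm in the counter's frame and with its axes. The button's cap, 15 mm wide, lies 4 mm below the face and moves a further 5 mm straight in.
- reset (a joint): Travel of the reset button: 0 at rest, 0.005 m fully in; a spring returns it. About 1 N starts it and 3.3 N holds it fully in; it counts as fully in from 4 mm.
- bowl: Bystander, loose, leave alone: clear plastic bowl, 130 wide, 60 high. Origin: centre of its underside.
- mug: Bystander, loose, leave alone: white mug, 80 wide, 95 high. Origin: centre of its underside.
- tape: Bystander, loose, leave alone: black tape measure, 55 by 55 by 28. Origin: centre of its underside.
- base_disc: Bystander, loose, leave alone: plywood disc, 80 wide, 10 thick. Origin: centre of its underside.
- clip: Bystander, loose, leave alone: wooden clothes peg, 72 long, lying flat. Origin: centre of its underside.
- glue: Bystander, loose, leave alone: white bottle, 56 wide, 130 high. Origin: centre of its underside.
- scissors: Bystander, loose, leave alone: black-handled scissors, 110 long, lying flat. Origin: near its pivot, on the underside.
There are look-alikes about, which are no part of the job. Leave any purple or turquoise look-alike of the iron alone.

How it is judged:
By the outcome, as a careful person would: the job done as asked, in the order asked, and still so for the second after the job is handed in, with the robot touching nothing.
It also fails if it takes over 58 s, if anything falls off the work surface, if the arm or the gripper's body presses on something with over 40 N, if the wrist force passes 120 N, or if a joint passes its speed limit or range.

ROBOT

A 6-joint arm with a two-finger parallel gripper is mounted at the origin on the work surface. World frame = base frame: x ahead of the robot, y to its left, z up, the work surface at z = 0. Lengths are in mm, angles in rad, forces in N, time in s.
With the tool pointing down it reaches from about 275 to 1000 mm from the base axis. Payload 8.4 kg.
Tool frame: the origin (TCP) lies on the centre line of the jaws, within the pads' length; the fingertips stand 17 mm ahead of it and the grasp point (between the pads) lies 2 mm behind it (r.tcp_to_tips is the z of the fingertips in the tool frame, in mm); z points along the fingers, y is the direction in which the jaws open and shut (so a half turn about z gives the same grasp; the last joint's range is limited). The gripper opens to 85 mm and grips with 20 to 120 N. Pads are 22 mm wide; open, the fingers measure 114 mm over their backs; the gripper's body (76 mm by 85 mm) begins 54 mm behind the grasp point. The pads swing forward as they close: fully open they stand 13 mm farther back than shut.
Start: joints at [-1.291, 0.353, 1.633, -0, 1.155, -0.002], TCP at [173.802, -600.351, 248.281] pointing down, gripper open.
Joint ranges: [-2.63, 2.63], [-0.92, 2.1], [0.06, 2.66], [-1.3, 4.44], [0, 2.69], [-3.02, 3.02]. Speed limits (rad/s): [2.22, 2.22, 2.79, 3.14, 3.14, 3.14].

INTERFACE

Orientations are given as [roll, pitch, yaw] about the fixed x, y, z axes, in that order (R = Rz(yaw) Ry(pitch) Rx(roll)).
In Python, from rig import r, cams, job gives the robot as it stands.
- The arm moves only by the tool drive_tool, never from a script. Its argument "deltas" is a list of rows, each a list of 4 numbers: the shift along the tool's x, y, z in cm, then the turn about the tool's z in rad. In form: [[x, y, z, roll], ...]. A call has 1 to 12 rows; each row shifts and turns the commanded pose from where the row before left it, along the tool's axes as they then stand; what a row does not reach is not made up. A row lasts 1/12 s, in which the tool goes at most 41.7 mm and 7.16 degrees, less where a joint would pass 70% of its speed; a pose out of reach is approached as far as the arm can. A call with a gripper value outside its range is refused whole. "jaw" is the closure, from 0 (fully open) to 1 (shut), set as the call begins (left out, the last holds). The fingers move at their own pace and stop on an object; "force" is the grip in N (left out, the last holds). Time passes only in rows, so rows that do not move let the fingers close. It gives the time, the measured TCP pose, the force and the opening at its end, in the units of the state.
- r.sense(): the state, without advancing time (a new reading comes with each control period).
- cams.grab_frame(name): name is "scene" or "top" or "wrist"; returns (picture, depth): 384x512x3 uint8, red, green, blue; 384x512 float32, mm along the optical axis (not along the pixel's ray), 0 where there is no reading.
- cams.camera_params(name): a dict with "fx", "fy", "cx", "cy" (pixels), "R" (3x3) and "t" (3): a world point X has camera coordinates R X + t. Camera axes: x right, y down, z forward; pixel columns grow to the right and rows downward; lengths in mm; the calibration is good to about 2 mm. A picture is of the moment at which its call begins: read the wrist's pose just before it. camera_params takes no time and is no camera call; for the wrist camera it gives the pose at the moment of the call.
- job.sign_off(): hands the job in, once; it reports no verdict.
The state is a dict: "clock": time; "qpos": joint angles; "qvel": joint speeds; "joint_efforts": joint torques, N m; "eef_pos": TCP position; "tcp_rot": TCP orientation; "contact_force": force on the tool from outside, world axes, zero at the start; "wrist_torque": the same for the moment, N m; "opening": opening from 0.0 (shut) to 1.0 (fully open).
Only numpy, scipy, OpenCV 4.12 (cv2) and the standard library are available. Lean on these libraries where they do the work, as an engineer would, in place of code of your own. Each camera call takes 0.05 s, during which the arm holds its last target. There are 200 camera calls.

## Working session

There is one attempt and no reset: what is moved stays moved. The work goes in short steps, Python scripts to look and compute and a tool call to move; the robot and the scene stay as the last step left them, time stands still between calls to the robot, and variables do not carry over. Pictures are saved under pics/ and viewed, about 8 in all and at most 12, crops included, and the job is handed in when it is done.

Besides the shell and the picture viewer there is one more tool, called after ">>>" as name(argument=value, ...) on one line, values as JSON. drive_tool: Moves the arm, as the interface text tells. Its arguments: {"type":"object","properties":{"deltas":{"type":"array"},"jaw":{"type":"number"},"force":{"type":"number"}},"required":["deltas"]}

```bash
ls; mkdir -p pics
python3 - <<'E'
from rig import r,cams,job
import cv2,numpy as np
s=r.sense();print(s)
for n in ("scene","top"):
    p,d=cams.grab_frame(n);cv2.imwrite(f"pics/{n}0.png",p[:,:,::-1]);np.savez(f"pics/{n}0.npz",p=p,d=d)
    c=cams.camera_params(n);print(n,c)
a=[cv2.imread(f"pics/{n}0.png") for n in("scene","top")]
cv2.imwrite("pics/scene0b.png",cv2.resize(a[0],(800,600),interpolation=cv2.INTER_CUBIC))
cv2.imwrite("pics/top0b.png",cv2.resize(a[1],(800,600),interpolation=cv2.INTER_CUBIC))
E
```

```text
pics
{'clock': 0.0, 'qpos': array([-1.29137481e+00,  3.53659391e-01,  1.63415668e+00, -9.16298612e-06,
        1.15520340e+00, -2.37901507e-03]), 'qvel': array([ 0.00066035,  0.0006421 ,  0.00060183, -0.00041797, -0.00039313,
       -0.00015346]), 'joint_efforts': array([-8.55952421e-04, -6.05257487e+01, -3.42063546e+01, -1.03555330e-04,
        9.42182407e-03,  1.24173397e-05]), 'eef_pos': array([ 173.68461382, -599.89565136,  247.54499986]), 'tcp_rot': array([-3.14016582e+00,  4.98327827e-06,  2.81804244e-01]), 'contact_force': array([0.35029868, 0.53538259, 0.15048913]), 'wrist_torque': array([0.03047828, 0.01614261, 0.01789146]), 'opening': 1.0016089728574484}
scene {'fx': 427.2599541397944, 'fy': 427.2599541397944, 'cx': 259.54335650528935, 'cy': 193.9366551591034, 'R': array([[-0.18692403,  0.98228475, -0.01326913],
       [ 0.64054404,  0.1116292 , -0.7597646 ],
       [-0.74482396, -0.15051772, -0.65006283]]), 't': array([  -8.05736213, -278.62368542, 1772.63417844])}
top {'fx': 407.55632677233416, 'fy': 407.55632677233416, 'cx': 260.253860249112, 'cy': 188.95921103583782, 'R': array([[-0.01663078, -0.99963093, -0.02148074],
       [-0.99907456,  0.01746616, -0.03930584],
       [ 0.03966652,  0.02080718, -0.99899631]]), 't': array([ 137.37075205,  498.54540336, 1556.4500581 ])}
```

View pics/scene0b.png

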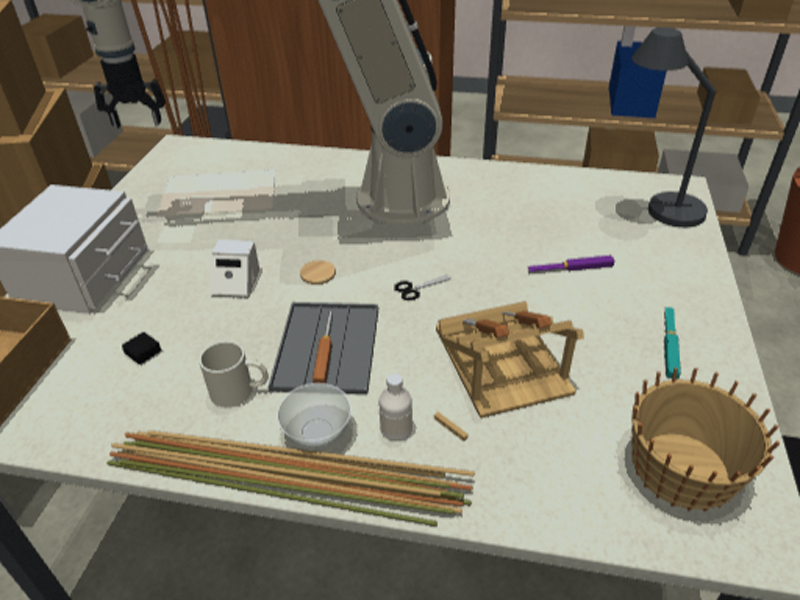

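View pics/top0b.png

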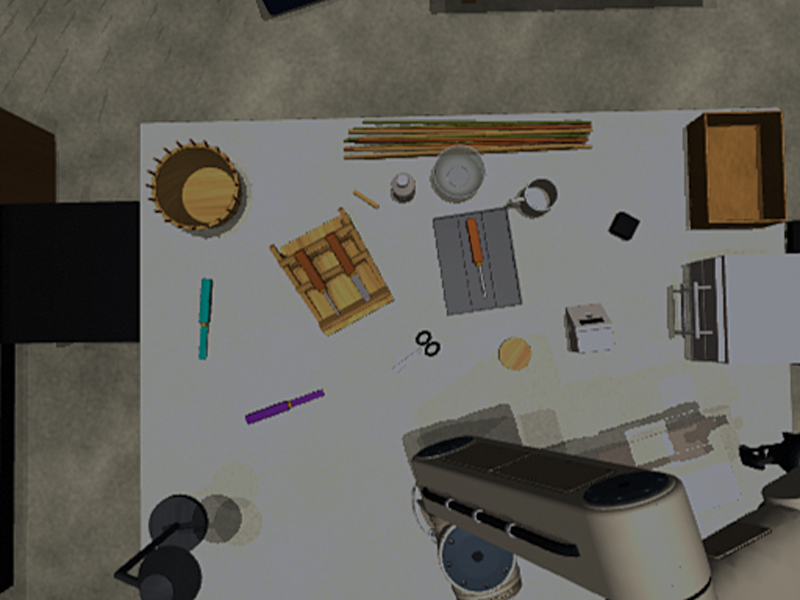

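The scene view shows the counter at (235,268) with its front and button at (229,274), the tray at (325,347) with the spare bodkin, and the rest at (510,355). The top view shows two brown tools on the rest: the left one at (315,280) has a thin spike, and the right one at (350,265) has a wide bar. The purple tool (285,407) and the turquoise one (205,318) are look-alikes. Next I'll measure, and confirm the two tools in an enlarged crop.

```bash
cat > h.py <<'E'
import numpy as np,cv2
from rig import r,cams,job
def cloud(d,c):
    v,u=np.mgrid[:d.shape[0],:d.shape[1]]
    P=np.stack([(u-c['cx'])/c['fx']*d,(v-c['cy'])/c['fy']*d,d],-1)
    return (P-c['t'])@c['R']
def load(n,tag='0'):
    z=np.load(f"pics/{n}{tag}.npz");return z['p'],z['d'],cams.camera_params(n)
def px(X,c):
    q=c['R']@np.asarray(X,float)+c['t'];return np.array([q[0]/q[2]*c['fx']+c['cx'],q[1]/q[2]*c['fy']+c['cy']])
def plane(Q):
    m=np.median(Q,0)
    k=np.ones(len(Q),bool)
    for _ in range(6):
        m=Q[k].mean(0);n=np.linalg.svd(Q[k]-m)[2][2];k=abs((Q-m)@n)<3
    return m,n*np.sign(n[2]),k.sum()
E
python3 - <<'E'
from h import *
print('tips',r.tcp_to_tips)
for n in('top','scene'):
    p,d,c=load(n);W=cloud(d,c);hsv=cv2.cvtColor(p,cv2.COLOR_RGB2HSV)
    H,S,V=[hsv[...,i].astype(int) for i in range(3)]
    m=((H<=13)&(S>150)&(V>40)&(W[...,2]>8)&(W[...,2]<190)&(W[...,0]>300)&(abs(W[...,1])<450)).astype(np.uint8)
    N,L,st,ce=cv2.connectedComponentsWithStats(m)
    for i in range(1,N):
        if st[i,4]<35: continue
        Q=W[L==i];m0=Q.mean(0);ax=np.linalg.svd(Q-m0)[2][0];ax*=np.sign(ax[0])
        e=(Q-m0)@ax
        print(n,'handle?',ce[i].round(1),st[i,4],'mean',m0.round(1),'ax',ax.round(3),'yaw',np.degrees(np.arctan2(ax[1],ax[0])).round(1),'slope',np.degrees(np.arcsin(ax[2])).round(1),'ext',e.min().round(),e.max().round(), 'rgb',p[L==i].mean(0).round())
    g=((S<45)&(V>25)&(V<(75 if n=='top' else 120))&(W[...,2]>-3)&(W[...,2]<25)&(W[...,0]>300)&(W[...,0]<800)&(abs(W[...,1]+60)<250)).astype(np.uint8)
    N,L,st,ce=cv2.connectedComponentsWithStats(g)
    for i in range(1,N):
        if st[i,4]<300: continue
        Q=W[L==i];rc=cv2.minAreaRect(Q[:,:2].astype(np.float32));print(n,'tray?',ce[i].round(),st[i,4],np.round(rc[0],1),np.round(rc[1],1),rc[2], 'z',np.median(Q[:,2]))
p,d,c=load('scene');W=cloud(d,c)
b=W[155:190,132:165].reshape(-1,3);print('counter box',np.percentile(b,[2,50,98],axis=0).round())
print('px',W[176,147])
print(plane(W[166:186,140:157].reshape(-1,3)))
a=cv2.resize(p[145:195,125:175],(500,500),interpolation=cv2.INTER_CUBIC)
pt=load('top')[0];b=cv2.resize(pt[130:216,170:256],(500,500),interpolation=cv2.INTER_CUBIC)
b=np.clip(b.astype(int)*2,0,255).astype(np.uint8)
cv2.imwrite('pics/crop1.png',cv2.resize(np.hstack([a,b])[:,:,::-1],(800,400)))
E
```

```text
tips 17.0
top handle? [328.1  81.3] 210 mean [ 911.7 -139.9   17.7] ax [0.009 1.    0.004] yaw 89.5 slope 0.2 ext -187.0 247.0 rgb [91. 46. 22.]
top handle? [309.1  89.8] 334 mean [879.1 -65.1  21.4] ax [ 0.027  1.    -0.007] yaw 88.5 slope -0.4 ext -251.0 310.0 rgb [87. 44. 20.]
top handle? [303.3 153.4] 164 mean [633.4 -38.   24.8] ax [0.988 0.156 0.014] yaw 9.0 slope 0.8 ext -52.0 53.0 rgb [117.  61.  27.]
top handle? [217.3 161.6] 182 mean [596.6 278.6 124.6] ax [0.598 0.254 0.76 ] yaw 23.0 slope 49.5 ext -107.0 55.0 rgb [93. 48. 22.]
top handle? [197.9 172.3] 184 mean [559.7 348.6 126.2] ax [0.676 0.311 0.667] yaw 24.7 slope 41.9 ext -94.0 54.0 rgb [93. 48. 22.]
scene handle? [341.  203.9] 127 mean [577.8 352.8 135.4] ax [0.686 0.475 0.551] yaw 34.7 slope 33.4 ext -69.0 35.0 rgb [104.  66.  40.]
scene handle? [315.  209.6] 129 mean [615.2 283.  136.4] ax [0.686 0.481 0.547] yaw 35.0 slope 33.2 ext -71.0 34.0 rgb [108.  69.  42.]
scene handle? [206.1 230.5] 194 mean [640.7 -33.   24.6] ax [ 0.988  0.153 -0.032] yaw 8.8 slope -1.8 ext -58.0 48.0 rgb [145.  93.  58.]
scene handle? 
[... 176 characters left out ...]
3   18.3] ax [0.006 1.    0.005] yaw 89.7 slope 0.3 ext -150.0 173.0 rgb [141.  91.  56.]
scene handle? [187.7 295.9] 95 mean [878.9 -13.2  25.7] ax [ 0.002 -1.     0.022] yaw -89.9 slope 1.3 ext -58.0 51.0 rgb [148.  95.  59.]
scene handle? [270.1 318.4] 79 mean [897.1 205.8  11.1] ax [ 0.024 -1.     0.005] yaw -88.6 slope 0.3 ext -62.0 69.0 rgb [138.  89.  55.]
scene tray? [206. 223.] 3136 [609.8 -89.1] [293.6 286.8] 7.525796413421631 z 6.540071813500772
counter box [[ 294. -414.   -0.]
 [ 431. -298.   45.]
 [ 469. -252.   84.]]
px [ 437.23723064 -301.51514843   38.67339841]
(array([ 442.20727906, -293.89652911,   47.21871343]), array([ 0.28207493, -0.93900586,  0.19672753]), np.int64(35))
```

View pics/crop1.png

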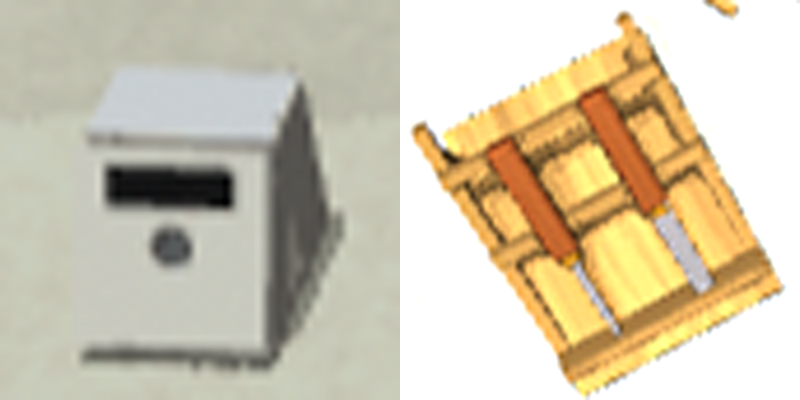

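The crop settles it: on the left of the rest is the tool with the round thin spike, the bodkin (top px ~(202,179)), and on the right is the one with the wide bar, the iron. The button hole is at scene px (146.2,175.7). Now I'll refine the measurements robustly.

Run:
```python
from h import *
rng=np.random.default_rng(0)
def rans(Q,tol=2.5):
    best=None
    for _ in range(400):
        a,b,c_=Q[rng.choice(len(Q),3,False)];n=np.cross(b-a,c_-a);l=np.linalg.norm(n)
        if l<50: continue
        k=abs((Q-a)@(n/l))<tol
        if best is None or k.sum()>best.sum(): best=k
    m=Q[best].mean(0);n=np.linalg.svd(Q[best]-m)[2][2];return m,n*np.sign(n[2]),best
for n in('top','scene'):
    p,d,c=load(n);W=cloud(d,c);hsv=cv2.cvtColor(p,cv2.COLOR_RGB2HSV);H,S,V=[hsv[...,i].astype(int) for i in range(3)]
    m=((H<=13)&(S>(150))&(V>40)).astype(np.uint8)
    N,L,st,ce=cv2.connectedComponentsWithStats(m)
    for (u,v) in ([(217,162),(198,172),(303,153)] if n=='top' else [(315,210),(341,204),(206,230)]):
        i=np.bincount(L[v-4:v+5,u-4:u+5].ravel(),minlength=N)[1:].argmax()+1
        Q=W[L==i];m0,nn,k=rans(Q);Q=Q[k];ax=np.linalg.svd(Q-Q.mean(0))[2][0];ax*=np.sign(ax[0])
        e=(Q-m0)@ax;w=np.cross(nn,ax);f=(Q-m0)@w
        mid=m0+ax*(np.percentile(e,1)+np.percentile(e,99))/2+w*(np.percentile(f,2)+np.percentile(f,98))/2
        print(n,(u,v),k.sum(),'/',len(k),'mid top',mid.round(1),'centre',(mid-10*nn).round(1),'yaw',np.degrees(np.arctan2(ax[1],ax[0])).round(1),'slope',np.degrees(np.arcsin(ax[2])).round(1),'len',np.ptp(e).round(),'wid',np.ptp(f).round(),'n',nn.round(3))
p,d,c=load('scene');W=cloud(d,c)
Q=W[164:187,138:157].reshape(-1,3);m,n,k=rans(Q);print('face',m.round(1),n.round(3),k.sum(),len(k),'yaw',np.degrees(np.arctan2(n[1],n[0])),'el',np.degrees(np.arcsin(n[2])))
def cast(u,v,c,m,n):
    o=-c['R'].T@c['t'];dd=c['R'].T@np.array([(u-c['cx'])/c['fx'],(v-c['cy'])/c['fy'],1]);return o+dd*((m-o)@n)/(dd@n)
print('mouth',cast(146.2,175.7,c,m,n))
# tray edges: gray in scene/top
for nm in('top','scene'):
    p,d,c=load(nm);hsv=cv2.cvtColor(p,cv2.COLOR_RGB2HSV);lim=(255,325,125,205) if nm=='top' else (170,248,185,256)
    if nm=='scene': pass
    V=hsv[...,2].astype(int);S=hsv[...,1].astype(int)
    g=np.zeros(V.shape,np.uint8);a,b,e,f=lim
    g[e:f,a:b]=((V<(np.median(V[e:f,a:b])+25))&(S<80))[e:f,a:b]
    g=cv2.morphologyEx(g,cv2.MORPH_CLOSE,np.ones((7,7)));g=cv2.morphologyEx(g,cv2.MORPH_OPEN,np.ones((9,9)))
    cn=max(cv2.findContours(g,0,1)[0],key=cv2.contourArea);hull=cv2.convexHull(cn)
    q=cv2.approxPolyDP(hull,5,True)[:,0]
    X=np.array([cast(u,v,c,np.array([0,0,14.]),np.array([0,0,1.])) for u,v in q])[:,:2]
    print(nm,q.tolist(),X.round(0).tolist(),cv2.minAreaRect(np.array([cast(u,v,c,np.array([0,0,14.]),np.array([0,0,1.]))[:2] for u,v in hull[:,0]],np.float32)))
```

```text
top (217, 162) 105 / 183 mid top [594.5 276.4 127.3] centre [600.1 278.2 119.2] yaw 29.2 slope 35.5 len 110.0 wid 23.0 n [-0.561 -0.179  0.808]
top (198, 172) 114 / 185 mid top [557.7 346.5 127.6] centre [563.1 348.5 119.4] yaw 27.0 slope 34.8 len 110.0 wid 23.0 n [-0.537 -0.201  0.819]
top (303, 153) 89 / 166 mid top [634.2 -38.4  24.1] centre [634.  -39.8  14.2] yaw 7.6 slope -2.3 len 105.0 wid 22.0 n [0.021 0.142 0.99 ]
scene (315, 210) 74 / 130 mid top [605.  272.4 125.4] centre [600.5 281.3 125. ] yaw 28.3 slope 34.7 len 103.0 wid 19.0 n [ 0.452 -0.891  0.035]
scene (341, 204) 79 / 127 mid top [568.7 343.8 126.1] centre [564.5 352.8 125.5] yaw 27.7 slope 36.1 len 102.0 wid 18.0 n [ 0.42  -0.905  0.065]
scene (206, 230) 144 / 194 mid top [635.4 -34.5  25.7] centre [635.2 -34.5  15.7] yaw 9.4 slope -0.9 len 104.0 wid 20.0 n [ 0.015 -0.001  1.   ]
face [ 442.2 -297.7   47.3] [0.813 0.061 0.579] 267 437 yaw 4.263051599534382 el 35.350399537468036
mouth [ 443.87720034 -300.42296399   45.26023229]
top [[324, 125], [323, 204], [255, 204], [256, 125]] [[743.0, -121.0], [439.0, -110.0], [443.0, 150.0], [748.0, 141.0]] ((593.1124267578125, 15.099563598632812), (265.492431640625, 305.11761474609375), 88.80378723144531)
scene [[241, 195], [234, 251], [170, 250], [187, 194]] [[452.0, 31.0], [697.0, 66.0], [726.0, -118.0], [478.0, -148.0]] ((588.3424072265625, -46.77935028076172), (254.36685180664062, 200.25125122070312), 7.655745506286621)
```

>>> drive_tool(deltas=[[2.1,-2.7,-0.1,0],[2.1,-2.7,-0.1,0],[2.1,-2.7,-0.1,0],[2.1,-2.7,-0.1,0],[2.1,-2.7,-0.1,0],[2.1,-2.7,-0.1,0],[2.1,-2.7,-0.1,0],[2.1,-2.7,-0.1,0],[2.1,-2.7,-0.1,0],[2.1,-2.7,-0.1,0],[2.1,-2.7,-0.1,0],[2.1,-2.7,-0.1,0]], jaw=0.3)

```text
clock: 1.1
eef_pos: [325.8, -217.4, 260.3]
tcp_rot: [-3.142, -0.0, 0.281]
contact_force: [0.6, -1.2, 0.4]
opening: 0.701
```

>>> drive_tool(deltas=[[2.1,-2.7,-0.1,0],[2.1,-2.7,-0.1,0],[2.1,-2.7,-0.1,0],[2.1,-2.7,-0.1,0],[2.1,-2.7,-0.1,0],[2.1,-2.7,-0.1,0],[2.1,-2.7,-0.1,0],[2.1,-2.7,-0.1,0],[2.1,-2.7,-0.1,0],[2.1,-2.7,-0.1,0],[2.1,-2.7,-0.1,0],[2.1,-2.7,-0.1,0]])

```text
clock: 2.1
eef_pos: [477.8, 164.0, 272.1]
tcp_rot: [3.141, 0.0, 0.282]
contact_force: [0.7, -0.8, 0.0]
opening: 0.699
```

>>> drive_tool(deltas=[[2.1,-2.7,-0.1,0],[2.1,-2.7,-0.1,0],[2.1,-2.6,-0.1,0],[2.1,-2.6,-0.1,0],[2.0,-2.5,-0.1,0],[2.0,-2.5,-0.1,0],[0,0,0,-0.1],[0,0,0,-0.105],[0,0,0,0],[0,0,0,0]])

```text
clock: 2.93
eef_pos: [553.2, 346.5, 277.8]
tcp_rot: [3.141, 0.001, 0.484]
contact_force: [-1.0, 1.4, 0.1]
opening: 0.696
```

```bash
cat >> h.py <<'E'
rng=np.random.default_rng(0)
def rans(Q,tol=2.5):
    best=None
    for _ in range(400):
        a,b,c_=Q[rng.choice(len(Q),3,False)];n=np.cross(b-a,c_-a);l=np.linalg.norm(n)
        if l<50: continue
        k=abs((Q-a)@(n/l))<tol
        if best is None or k.sum()>best.sum(): best=k
    m=Q[best].mean(0);n=np.linalg.svd(Q[best]-m)[2][2];return m,n*np.sign(n[2]),best
def handles(n,tag,p=None,minpx=100):
    pass
def snap(n,tag):
    c=cams.camera_params(n);p,d=cams.grab_frame(n);np.savez(f"pics/{n}{tag}.npz",p=p,d=d,**{k:np.asarray(v) for k,v in c.items()})
    cv2.imwrite(f"pics/{n}{tag}.png",p[:,:,::-1]);return p,d,c
def brown(p,d,c,box,smin=150,zmax=200):
    W=cloud(d,c);hsv=cv2.cvtColor(p,cv2.COLOR_RGB2HSV);H,S,V=[hsv[...,i].astype(int) for i in range(3)]
    m=((H<=13)&(S>smin)&(V>40)&(d>0)&(W[...,2]<zmax)).astype(np.uint8)
    N,L,st,ce=cv2.connectedComponentsWithStats(m)
    for i in range(1,N):
        if st[i,4]<box: continue
        Q=W[L==i];m0,nn,k=rans(Q,1.5);Q=Q[k];ax=np.linalg.svd(Q-Q.mean(0))[2][0];ax*=np.sign(ax[0])
        e=(Q-m0)@ax;w=np.cross(nn,ax);f=(Q-m0)@w
        mid=m0+ax*(np.percentile(e,1)+np.percentile(e,99))/2+w*(np.percentile(f,2)+np.percentile(f,98))/2
        print(ce[i].round(),k.sum(),'/',len(k),'centre',(mid-10*nn).round(1),'yaw',np.degrees(np.arctan2(ax[1],ax[0])).round(1),'slope',np.degrees(np.arcsin(ax[2])).round(1),'len',np.ptp(e).round(),'wid',np.ptp(f).round(),'n',nn.round(2))
E
python3 - <<'E'
from h import *
print(r.sense()['eef_pos'],r.sense()['tcp_rot'])
p,d,c=snap('wrist','1');print(c['R'].round(3),-c['R'].T@c['t']);brown(p,d,c,400)
E
```

```text
[553.19209206 346.49265962 277.78706558] [3.14148341e+00 9.08753822e-04 4.83836546e-01]
[[ 0.465 -0.885  0.001]
 [-0.845 -0.444  0.3  ]
 [-0.265 -0.141 -0.954]] [621.35393889 380.90731825 402.8096769 ]
[253. 166.] 1653 / 2052 centre [560.9 350.  118.1] yaw 28.0 slope 34.9 len 109.0 wid 23.0 n [-0.51 -0.27  0.82]
[332. 166.] 581 / 642 centre [596.4 280.1 119.8] yaw 27.5 slope 34.4 len 107.0 wid 17.0 n [-0.52  0.85  0.1 ]
```

View pics/wrist1.png

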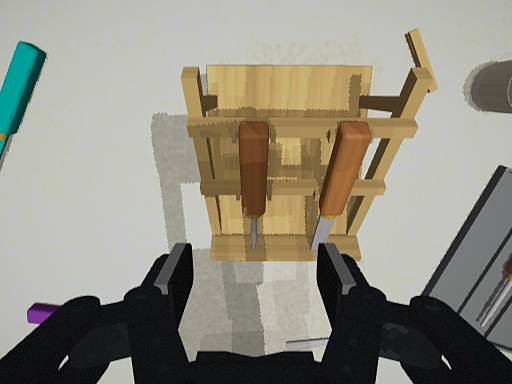

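The wrist view shows the bodkin at (253,166) centred ahead of the open jaws, with the iron at (340,166). The bodkin's centre measures (561,350,118), yaw 28°, slope 35°, which agrees with the top view. Next: descend and grip.

>>> drive_tool(deltas=[[0.4,0,2.0,0],[0.4,0,2.0,0],[0,0,2.5,0],[0,0,2.5,0],[0,0,2.0,0],[0,0,1.5,0],[0,0,1.2,0],[0,0,0.9,0],[0,0,0,0],[0,0,0,0]])

```text
clock: 3.82
eef_pos: [560.6, 350.3, 132.5]
tcp_rot: [-3.142, 0.0, 0.486]
contact_force: [-1.5, -0.1, 0.1]
opening: 0.702
```

>>> drive_tool(deltas=[[0,0,0,0],[0,0,0,0],[0,0,0,0],[0,0,0,0],[0,0,0,0],[0,0,0,0]], jaw=1.0, force=50)

```text
clock: 4.32
eef_pos: [561.0, 350.7, 133.6]
tcp_rot: [-3.141, -0.002, 0.487]
contact_force: [-1.9, -1.0, 6.4]
opening: 0.262
```

>>> drive_tool(deltas=[[-0.4,0,-0.55,0],[-0.55,0,-0.8,0],[-0.8,0,-1.1,0],[-0.5,0,-2.5,0],[0,0,-3.0,0],[0,0,-3.0,0],[0,0,-2.5,0],[0,0,-1.0,0],[0,0,0,0],[0,0,0,0]])

```text
clock: 5.15
eef_pos: [540.0, 339.4, 276.5]
tcp_rot: [3.142, 0.0, 0.487]
contact_force: [-0.1, -0.2, -1.4]
opening: 0.267
```

Run:
```python
from h import *
s=r.sense();print(s['eef_pos'],s['tcp_rot'],s['contact_force'],s['opening'])
p,d,c=snap('wrist','2');brown(p,d,c,400,zmax=400)
p2,d2,c2=snap('scene','2')
cv2.imwrite('pics/v2.png',cv2.resize(np.hstack([p,p2])[:,:,::-1],(800,300)))
```

```text
[539.96025586 339.42238121 276.53913959] [3.14157969e+00 3.14156827e-04 4.86798414e-01] [-0.05934268 -0.17696853 -1.37344442] 0.2666342148462481
[337. 145.] 589 / 707 centre [596.4 280.2 119.8] yaw 27.7 slope 34.5 len 106.0 wid 16.0 n [-0.51  0.85  0.08]
[255. 238.] 4053 / 5882 centre [541.5 338.6 262. ] yaw 27.8 slope 35.1 len 107.0 wid 23.0 n [-0.51 -0.26  0.82]
```

View pics/v2.png

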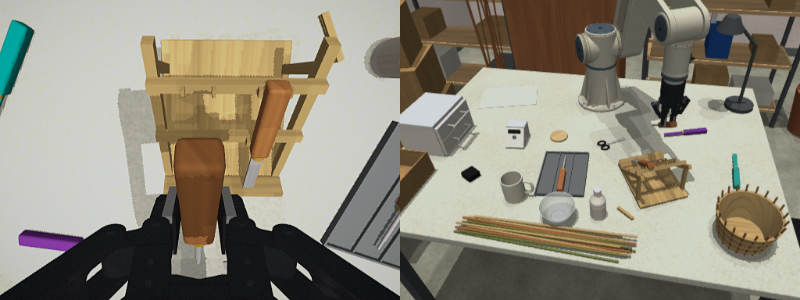

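The bodkin is held at 35° and sits centred: the handle is at wrist px (200,190) in the combined picture, and the iron is undisturbed. Next I turn and carry it to a stand-off in front of the counter.

>>> drive_tool(deltas=[[0,0,0,0.103],[0,0,0,0.103],[0,0,0,0.103],[0,0,0,0.103],[0,1.5,0.2,0],[0,3.0,0.4,0],[0.1,3.7,0.5,0],[0.1,3.7,0.5,0],[0.1,3.7,0.5,0],[0.1,3.7,0.5,0],[0.1,3.7,0.5,0],[0,3.7,0.5,0]])

```text
clock: 6.25
eef_pos: [564.4, 71.3, 239.0]
tcp_rot: [3.141, 0.002, 0.078]
contact_force: [0.3, 0.4, -0.1]
opening: 0.265
```

>>> drive_tool(deltas=[[0.1,3.7,0.5,0],[0.1,3.7,0.5,0],[0,3.7,0.5,0],[0,3.7,0.5,0],[0,3.7,0.5,0],[0,3.7,0.5,0],[0,3.7,0.5,0],[0,3.7,0.5,0],[0,3.7,0.4,0],[0,2.9,0.2,0],[0,0,0,0],[0,0,0,0]])

```text
clock: 7.25
eef_pos: [592.9, -288.5, 192.7]
tcp_rot: [-3.14, 0.003, 0.074]
contact_force: [-1.0, 0.0, -0.5]
opening: 0.266
```

Run:
```python
from h import *
s=r.sense();print(s['eef_pos'],s['tcp_rot'],s['contact_force'],s['opening'])
p,d,c=snap('wrist','3');brown(p,d,c,1000,zmax=400)
p2,d2,c2=snap('scene','3');p3,d3,c3=snap('top','3')
mouth=np.array([443.9,-300.4,45.3]);
u,v=px(mouth,c2).astype(int);u3,v3=px(mouth,c3).astype(int)
a=cv2.resize(p2[v-40:v+25,u-35:u+65],(800,520),interpolation=cv2.INTER_CUBIC)[:,:400] if 0 else cv2.resize(p2[v-50:v+20,u-30:u+50],(400,350),interpolation=cv2.INTER_CUBIC)
b=cv2.resize(p3[v3-50:v3+20,u3-40:u3+40],(400,350),interpolation=cv2.INTER_CUBIC)
b=np.clip(b.astype(int)*2,0,255).astype(np.uint8);print((u,v),(u3,v3))
cv2.imwrite('pics/v3.png',np.hstack([a,b])[:,:,::-1])
```

```text
[ 592.86392465 -288.53986054  192.73397802] [-3.14010432e+00  2.77896941e-03  7.42841650e-02] [-1.02574389  0.04883029 -0.48598859] 0.2658172790474286
[254. 247.] 3902 / 4955 centre [ 593.6 -289.8  177.6] yaw 4.7 slope 35.2 len 106.0 wid 23.0 n [-0.58 -0.03  0.82]
(np.int64(146), np.int64(175)) (np.int64(375), np.int64(201))
```

View pics/v3.png

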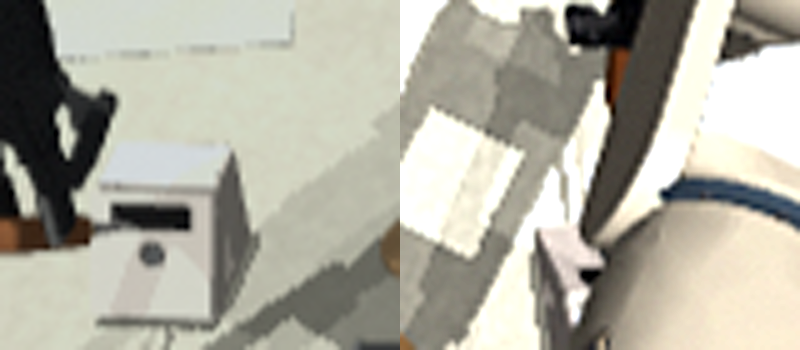

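>>> drive_tool(deltas=[[0,-0.1,1.3,0],[0.1,0,1.3,0],[-0.6,0,0.4,0],[-0.6,0,0.4,0],[-0.6,0,0.4,0],[-0.5,0,0.4,0],[0,0,0,0],[0,0,0,0]])

```text
clock: 8.07
eef_pos: [572.3, -287.7, 152.9]
tcp_rot: [-3.142, -0.0, 0.074]
contact_force: [-0.0, -0.1, -1.4]
opening: 0.267
```

Run:
```python
from h import *
s=r.sense();print(s['eef_pos'],s['tcp_rot'],s['contact_force'],s['opening'])
p,d,c=snap('wrist','4');brown(p,d,c,1000,zmax=400)
p2,d2,c2=snap('scene','4')
E=s['eef_pos'];y=s['tcp_rot'][2];tip=E+np.array([np.cos(y),np.sin(y),0])*(-117.8)+np.array([.1,-1.3,-98.3])
mouth=np.array([443.9,-300.4,45.3]);print(tip,px(tip,c2),px(mouth,c2))
a=cv2.resize(p2[150:195,115:175],(800,600),interpolation=cv2.INTER_CUBIC)
cv2.imwrite('pics/v4.png',a[:,:,::-1])
```

```text
[ 572.2679348  -287.69032468  152.86514192] [-3.14156725e+00 -2.01104628e-05  7.44041189e-02] [-0.04813178 -0.10050581 -1.43839529] 0.2673241010193519
[254. 246.] 3871 / 5051 centre [ 572.7 -289.   137.5] yaw 4.8 slope 35.4 len 107.0 wid 23.0 n [-0.58 -0.03  0.82]
[ 454.89385321 -297.74704516   54.56514192] [145.18083907 175.59940501] [146.20160847 175.69559713]
```

View pics/v4.png

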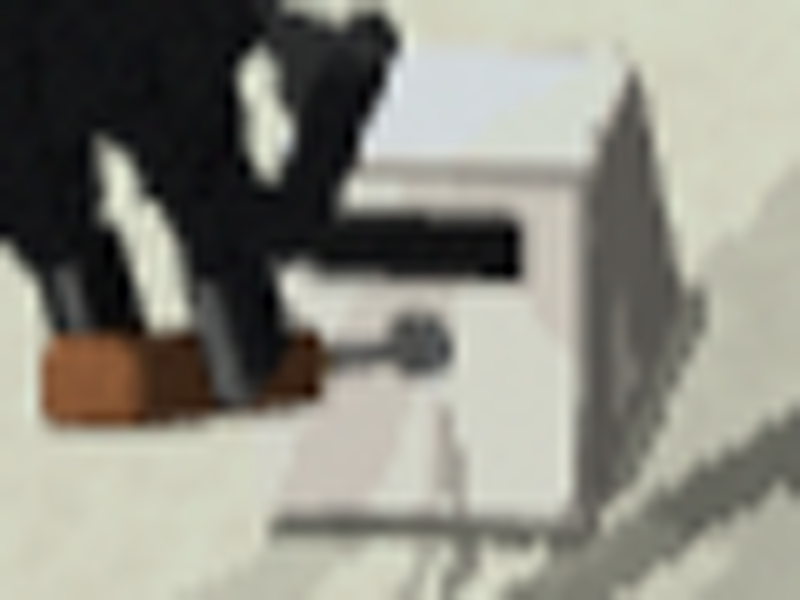

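>>> drive_tool(deltas=[[-0.2,0.13,0.28,0],[-0.4,0,0.28,0],[-0.4,0,0.28,0],[-0.3,0,0.21,0],[0,0,0,0],[0,0,0,0]])

```text
clock: 8.67
eef_pos: [559.7, -289.9, 142.3]
tcp_rot: [-3.142, -0.0, 0.074]
contact_force: [0.6, 0.1, 0.8]
opening: 0.263
```

>>> drive_tool(deltas=[[-0.08,0,0.057,0],[-0.08,0,0.057,0],[0,0,0,0],[0,0,0,0]])

```text
clock: 9.0
eef_pos: [558.4, -290.0, 141.3]
tcp_rot: [3.141, -0.0, 0.075]
contact_force: [1.2, 1.3, 0.5]
opening: 0.263
```

>>> drive_tool(deltas=[[-0.08,0,0.057,0],[-0.08,0,0.057,0],[0,0,0,0],[0,0,0,0]])

```text
clock: 9.33
eef_pos: [556.7, -290.1, 140.1]
tcp_rot: [3.141, -0.0, 0.075]
contact_force: [1.8, -0.1, 0.9]
opening: 0.269
```

>>> drive_tool(deltas=[[-0.08,0,0.057,0],[-0.08,0,0.057,0],[0,0,0,0],[0,0,0,0]])

```text
clock: 9.67
eef_pos: [555.5, -290.4, 139.3]
tcp_rot: [3.141, -0.001, 0.075]
contact_force: [5.4, 1.0, 3.8]
opening: 0.266
```

>>> drive_tool(deltas=[[-0.08,0,0.057,0],[0,0,0,0],[0,0,0,0]])

```text
clock: 9.92
eef_pos: [555.4, -290.5, 139.1]
tcp_rot: [3.141, -0.003, 0.075]
contact_force: [6.3, 2.1, 4.8]
opening: 0.269
```

>>> drive_tool(deltas=[[-0.1,0,0.07,0],[0,0,0,0],[0,0,0,0]])

```text
clock: 10.17
eef_pos: [555.2, -290.7, 138.9]
tcp_rot: [3.14, -0.004, 0.074]
contact_force: [7.8, 1.1, 6.9]
opening: 0.268
```

Run:
```python
from h import *
s=r.sense();print(s['eef_pos'],s['contact_force'])
p,d,c=snap('wrist','5');brown(p,d,c,1000,zmax=400)
p2,d2,c2=snap('scene','5')
# tray: border of gray vs table in scene0 (unoccluded): print gray-level profiles for threshold
p,d,c=load('scene');g=cv2.cvtColor(p,cv2.COLOR_RGB2GRAY);print(g[224,160:255:3]);print(g[186:260:3,205])
pt,dt,ct=load('top');gt=cv2.cvtColor(pt,cv2.COLOR_RGB2GRAY);print(gt[165,270:345:3]);print(gt[125:212:3,292])
```

```text
[ 555.22833982 -290.65385033  138.88039975] [7.75998569 1.05677518 6.91169424]
[254. 246.] 3838 / 5056 centre [ 555.6 -291.9  123.5] yaw 4.4 slope 35.3 len 107.0 wid 23.0 n [-0.58 -0.03  0.82]
[196 197 196 199 198 198 118 104 104 103 104 104 104  57 104 119 115  45
 105 101 103 104 105 104 104 105  61 201 199 202 200 198]
[202 197 202  74  58  97 102 105 103 104 111 110 117 120 120 117 116 118
 120  65 149 138 174 189 192]
[135 136 135 129  85  85  85  84  85  87  87  56  79  63  63  84  84  85
  82  75 138 134 134 134 136]
[ 98  75 142 136  75  81  78  81  85  84  82  84  85  83  84  86  84  85
  87  86  86  85  85  85  86  76 136 135 135]
```

>>> drive_tool(deltas=[[0.2,0,-0.14,0],[0.5,0,-0.35,0],[0.8,0,-0.56,0],[1.2,0,-0.84,0],[1.2,0,-0.84,0],[0.5,0,-1.5,0],[0,0,-2.0,0],[0,0,-1.0,0],[0,0,0,0]])

```text
clock: 11.02
eef_pos: [598.0, -287.5, 212.2]
tcp_rot: [3.14, -0.002, 0.075]
contact_force: [0.3, -0.4, -0.7]
opening: 0.267
```

Run:
```python
from h import *
s=r.sense();print(s['eef_pos'],s['tcp_rot'],s['contact_force'],s['opening'])
def cast(uv,c,z):
    o=-c['R'].T@c['t'];dd=np.c_[(uv[:,0]-c['cx'])/c['fx'],(uv[:,1]-c['cy'])/c['fy'],np.ones(len(uv))]@c['R'];return (o+dd*((z-o[2])/dd[:,2])[:,None])[:,:2].astype(np.float32)
for n,th,seed,k in(('top',112,(285,165),5),('scene',140,(190,224),3)):
    p,d,c=load(n);g=cv2.cvtColor(p,cv2.COLOR_RGB2GRAY);S=cv2.cvtColor(p,cv2.COLOR_RGB2HSV)[...,1]
    big=cv2.resize(g,None,fx=4,fy=4,interpolation=cv2.INTER_LINEAR);sb=cv2.resize(S,None,fx=4,fy=4)
    m=((big<th)&(sb<90)).astype(np.uint8)
    m=cv2.morphologyEx(m,cv2.MORPH_OPEN,np.ones((13,13)))
    N,L,st,ce=cv2.connectedComponentsWithStats(m);
    i=L[seed[1]*4,seed[0]*4];ids=[j for j in range(1,N) if st[j,4]>1500 and abs(ce[j][0]/4-px([605,-45,14],c)[0])<40 and abs(ce[j][1]/4-px([605,-45,14],c)[1])<36]
    mm=np.isin(L,ids).astype(np.uint8);pts=np.argwhere(mm)[:,::-1].astype(float);pts=(pts+.5)/4-.5
    h=cv2.convexHull(pts.astype(np.float32))[:,0]
    X=cast(h,c,14.);rc=cv2.minAreaRect(X);print(n,[(ce[j]/4).round().tolist()+[int(st[j,4])] for j in ids],rc)
    cv2.imwrite(f'pics/m{n}.png',mm*255)
```

```text
[ 598.0136425  -287.48030869  212.16028414] [ 3.13997364e+00 -2.12701381e-03  7.50048070e-02] [ 0.3453596  -0.35333708 -0.72419122] 0.2671006358819398
top [[307.0, 166.0, 49383]] ((593.1946411132812, -85.6807861328125), (257.1171875, 276.97015380859375), 7.545347690582275)
scene [[209.0, 222.0, 49118]] ((587.531494140625, -40.66356658935547), (258.10015869140625, 189.8647918701172), 7.892859935760498)
```

>>> drive_tool(deltas=[[0,-1.5,-1.0,-0.07],[0,-3.0,-1.5,0],[0,-3.5,-1.5,0],[0,-3.5,-1.5,0],[0,-3.0,-1.5,0],[0,-2.0,-1.0,0],[0,0,0,0],[0,0,0,0]])

```text
clock: 11.68
eef_pos: [574.0, -123.0, 289.6]
tcp_rot: [3.141, 0.0, 0.147]
contact_force: [-0.1, -1.1, -1.6]
opening: 0.269
```

Run:
```python
from h import *
s=r.sense();print(s['eef_pos'],s['tcp_rot'],s['contact_force'],s['opening'])
p,d,c=snap('wrist','6');brown(p,d,c,300,zmax=400,smin=130)
```

```text
[ 573.96240522 -122.9594785   289.63353593] [3.14127727e+00 3.37448440e-04 1.46673153e-01] [-0.06026532 -1.10409777 -1.58115686] 0.2687722076803431
[254. 248.] 3812 / 4688 centre [ 574.5 -124.4  274.3] yaw 9.3 slope 35.3 len 106.0 wid 24.0 n [-0.57 -0.07  0.82]
```

View pics/wrist6.png

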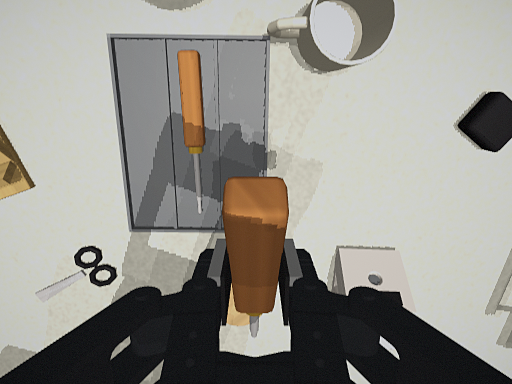

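The wrist view shows the tray's outer corners at (108,34), (269,37) and (130,231), and the dividers at (167,39)-(177,228) and (217,38). The spare is at (190,100) pointing down the image. The mug's handle is near the corner at (280,28), clear of lane b.

Run:
```python
from h import *
z=np.load('pics/wrist6.npz');p,d=z['p'],z['d'];c={k:z[k] for k in('fx','fy','cx','cy','R','t')}
def cast(uv,zz):
    uv=np.array(uv,float);o=-c['R'].T@c['t'];dd=np.c_[(uv[:,0]-c['cx'])/c['fx'],(uv[:,1]-c['cy'])/c['fy'],np.ones(len(uv))]@c['R'];return (o+dd*((zz-o[2])/dd[:,2])[:,None])[:,:2]
g=cv2.cvtColor(p,cv2.COLOR_RGB2GRAY).astype(int)
def edge(line,sgn):  # strongest gradient along a 1-D profile
    q=np.diff(cv2.GaussianBlur(line.astype(np.float32).reshape(1,-1),(3,1),0)[0])*sgn;i=int(q.argmax());return i+.5
L=[];Rr=[];T=[];B=[]
for v in range(50,220,10): L.append((90+edge(g[v,90:140],-1),v))
for v in range(50,130,8): Rr.append((255+edge(g[v,255:285],1),v))
for u in range(120,255,8): T.append((u,20+edge(g[20:50,u],-1)))
for u in range(140,215,6): B.append((u,222+edge(g[222:245,u],1)))
def fit(P):
    X=cast(P,14.).astype(np.float32);f=cv2.fitLine(X,cv2.DIST_HUBER,0,.01,.01).ravel();return f,X.mean(0),X
for nm,P in(('L',L),('R',Rr),('T',T),('B',B)):
    f,m,X=fit(P);print(nm,'ang',np.degrees(np.arctan2(f[1],f[0])).round(2),f[2:].round(1))
yaw=np.radians(8.3)
for yd in(8.0,8.3,8.6):
    yaw=np.radians(yd);ex=np.array([np.cos(yaw),np.sin(yaw)]);ey=np.array([-ex[1],ex[0]])
    l,rr=[np.median(fit(P)[2]@ey) for P in(L,Rr)];t,b=[np.median(fit(P)[2]@ex) for P in(T,B)]
    print(yd,'width',l-rr,'len',t-b,'centre',ex*(t+b)/2+ey*(l+rr)/2)
# spare
W=cloud(d,c);hsv=cv2.cvtColor(p,cv2.COLOR_RGB2HSV);m=(hsv[...,0]<16)&(hsv[...,1]>150);m[155:]=0;m[:,:170]=0;m[:,215:]=0
Q=W[m];print(m.sum(),np.median(Q[:,2]));print('spare rect',cv2.minAreaRect(Q[abs(Q[:,2]-24)<3][:,:2].astype(np.float32)))
```

```text
L ang 7.74 [572.8  42.5]
R ang 7.86 [ 659.1 -128.6]
T ang -82.34 [699.6 -32.6]
B ang -81.85 [457.5 -33.6]
8.0 width 181.41710297339878 len 240.0837488247455 centre [580.70414861 -48.18212363]
8.3 width 181.759014588167 len 239.85516532005403 centre [580.78711088 -48.40499662]
8.6 width 182.13862181717315 len 239.64001713485254 centre [580.9102143  -48.59968815]
2009 22.884371085912086
spare rect ((631.96923828125, -40.2370491027832), (106.32763671875, 23.146480560302734), 9.270928382873535)
```

>>> drive_tool(deltas=[[0.9,-0.4,1.0,0.012],[1.3,-0.5,2.0,0],[1.3,-0.6,2.5,0],[0,0,2.5,0],[0,0,2.5,0],[0,0,2.5,0],[0,0,2.0,0],[0,0,1.4,0],[0,0,0,0],[0,0,0,0]])

```text
clock: 12.57
eef_pos: [606.1, -104.6, 123.8]
tcp_rot: [-3.141, 0.003, 0.131]
contact_force: [0.0, -0.5, -0.7]
opening: 0.267
```

Run:
```python
from h import *
s=r.sense();print(s['eef_pos'],s['tcp_rot'],s['contact_force'],s['opening'])
p,d,c=snap('wrist','7');brown(p,d,c,300,zmax=400,smin=130)
p2,d2,c2=snap('scene','7');cv2.imwrite('pics/v7.png',cv2.resize(np.hstack([p,cv2.resize(p2[170:266,140:268],(512,384),interpolation=cv2.INTER_CUBIC)])[:,:,::-1],(800,300)))
```

```text
[ 606.12502207 -104.56301099  123.8007142 ] [-3.14058914  0.00329361  0.13130284] [ 0.00183149 -0.51358883 -0.67514745] 0.2666145545124577
[178. 175.] 1155 / 1819 centre [623.3 -44.2  12.9] yaw 3.8 slope -0.8 len 106.0 wid 23.0 n [ 0.02 -0.06  1.  ]
[253. 260.] 3871 / 4049 centre [ 606.8 -105.9  108.6] yaw 8.4 slope 35.1 len 107.0 wid 24.0 n [-0.57 -0.06  0.82]
```

View pics/v7.png

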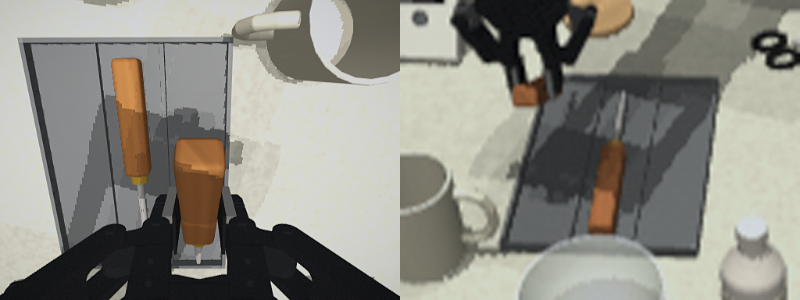

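>>> drive_tool(deltas=[[0,-0.05,0.8,0],[0,0,0.7,0],[0,0,0.4,0],[0,0,0,0]], force=20)

```text
clock: 13.0
eef_pos: [606.2, -103.4, 105.9]
tcp_rot: [-3.141, 0.001, 0.133]
contact_force: [-0.1, -1.0, -0.4]
opening: 0.268
```

>>> drive_tool(deltas=[[0.15,0,0.3,0],[0.3,0,0.5,0],[0.3,0,0.5,0],[0.3,0,0.5,0],[0,0,0,0],[0,0,0,0]])

```text
clock: 13.5
eef_pos: [617.1, -102.2, 88.4]
tcp_rot: [3.142, 0.001, 0.133]
contact_force: [-0.5, -1.0, 1.9]
opening: 0.269
```

Run:
```python
from h import *
s=r.sense();print(s['eef_pos'],s['tcp_rot'],s['contact_force'],s['opening'])
p,d,c=snap('wrist','8');brown(p,d,c,300,zmax=400,smin=130)
```

```text
[ 617.07759542 -102.23658232   88.38442906] [3.14150537e+00 1.06114957e-03 1.33325695e-01] [-0.47642111 -0.95404738  1.92390381] 0.268824207795859
[166. 201.] 1951 / 2924 centre [625.7 -42.7  13. ] yaw 4.0 slope -0.5 len 108.0 wid 26.0 n [ 0.01 -0.02  1.  ]
[254. 255.] 4450 / 5330 centre [ 614.2 -104.1   72.7] yaw 8.6 slope 28.0 len 105.0 wid 23.0 n [-0.47 -0.06  0.88]
```

>>> drive_tool(deltas=[[0.3,0,0.62,0],[0.3,0,0.62,0],[0.3,0,0.62,0],[0.2,0,0.66,0],[0.2,0,0.66,0],[0.2,0,0.66,0],[0.1,0,0.5,0],[0.1,0,0.4,0],[0,0,0,0],[0,0,0,0]])

```text
clock: 14.38
eef_pos: [633.5, -99.8, 41.0]
tcp_rot: [-3.141, 0.001, 0.133]
contact_force: [-2.0, 0.1, 1.5]
opening: 0.268
```

Run:
```python
from h import *
s=r.sense();print(s['eef_pos'],s['tcp_rot'],s['contact_force'],s['opening'])
p,d,c=snap('wrist','9');brown(p,d,c,300,zmax=400,smin=130)
```

```text
[633.4774953  -99.82547293  40.97873025] [-3.14116420e+00  1.42738553e-03  1.32796741e-01] [-2.03310656  0.0666788   1.51616546] 0.2684401908854625
[141. 225.] 2569 / 4291 centre [643.6 -40.7  13.1] yaw 1.2 slope -0.6 len 87.0 wid 29.0 n [ 0.01 -0.04  1.  ]
[255. 178.] 532 / 561 centre [667.3 -96.8  36.1] yaw -83.1 slope 2.9 len 23.0 wid 15.0 n [0.97 0.13 0.18]
[254. 277.] 5482 / 5861 centre [ 626.6 -102.1   28. ] yaw 8.6 slope 8.9 len 95.0 wid 24.0 n [-0.15 -0.02  0.99]
```

>>> drive_tool(deltas=[[0.1,0,0.3,0],[0.1,0,0.3,0],[0,0,0.2,0],[0,0,0.2,0],[0,0,0,0]])

```text
clock: 14.85
eef_pos: [635.9, -99.6, 31.1]
tcp_rot: [-3.141, 0.0, 0.133]
contact_force: [-0.1, 0.7, 1.9]
opening: 0.263
```

>>> drive_tool(deltas=[[0,0,0.15,0],[0,0,0.15,0],[0,0,0,0],[0,0,0,0]])

```text
clock: 15.18
eef_pos: [636.8, -99.6, 29.0]
tcp_rot: [3.141, -0.001, 0.133]
contact_force: [0.0, 0.9, 5.4]
opening: 0.266
```

Run:
```python
from h import *
s=r.sense();print(s['eef_pos'],s['tcp_rot'],s['contact_force'],s['opening'])
p,d,c=snap('wrist','10');brown(p,d,c,300,zmax=400,smin=130)
```

```text
[636.7590472  -99.59407408  28.99694728] [ 3.14145716e+00 -1.34927686e-03  1.32609899e-01] [0.01892094 0.92480291 5.35406753] 0.2660003703627231
[131. 230.] 2720 / 4552 centre [643.1 -41.2  13.1] yaw -1.5 slope -0.3 len 78.0 wid 25.0 n [ 0.   -0.06  1.  ]
[254. 270.] 5635 / 6552 centre [ 631.4 -101.6   17.1] yaw 8.5 slope 3.7 len 92.0 wid 24.0 n [-0.06 -0.01  1.  ]
```

>>> drive_tool(deltas=[[0,0,0.15,0],[0,0,0.15,0],[0,0,0,0],[0,0,0,0]])

```text
clock: 15.57
eef_pos: [637.6, -99.7, 26.4]
tcp_rot: [3.141, -0.003, 0.133]
contact_force: [1.9, 1.9, 6.5]
opening: 0.266
```

Run:
```python
from h import *
s=r.sense();print(s['eef_pos'],s['tcp_rot'],s['contact_force'],s['opening'])
p,d,c=snap('wrist','11');brown(p,d,c,300,zmax=400,smin=130)
```

```text
[637.59393722 -99.65253378  26.40360484] [ 3.14098722e+00 -3.04010769e-03  1.32695068e-01] [1.93857941 1.89098053 6.49653302] 0.26621397348207293
[128. 231.] 2828 / 4706 centre [643.7 -40.5  13.1] yaw -1.7 slope -0.2 len 79.0 wid 25.0 n [ 0.   -0.03  1.  ]
[254. 273.] 5326 / 6183 centre [ 632.2 -101.7   14.9] yaw 8.0 slope 1.6 len 89.0 wid 23.0 n [-0.03 -0.    1.  ]
```

>>> drive_tool(deltas=[[0,0,0.15,0],[0,0,0.05,0],[0,0,0,0],[0,0,0,0]])

```text
clock: 15.95
eef_pos: [638.0, -99.6, 24.6]
tcp_rot: [3.141, -0.004, 0.133]
contact_force: [2.8, 1.5, 7.0]
opening: 0.264
```

>>> drive_tool(deltas=[[0,0,0,0],[0,0,0,0],[0,0,0,0]], jaw=0.7)

```text
clock: 16.2
eef_pos: [635.9, -99.7, 23.3]
tcp_rot: [-3.142, 0.0, 0.133]
contact_force: [0.3, -0.1, -0.9]
opening: 0.303
```

Run:
```python
from h import *
s=r.sense();print(s['eef_pos'],s['tcp_rot'],s['contact_force'],s['opening'])
p,d,c=snap('wrist','12');brown(p,d,c,300,zmax=400,smin=130)
```

```text
[635.87427139 -99.65125659  23.25074644] [-3.14154348e+00  2.80954138e-04  1.32849791e-01] [ 0.30544393 -0.14260964 -0.87532678] 0.3034645703004436
[125. 229.] 2890 / 4874 centre [646.6 -40.3  13.1] yaw -1.6 slope -0.4 len 78.0 wid 26.0 n [ 0.01 -0.04  1.  ]
[256. 174.] 362 / 366 centre [670.4 -96.7  15.2] yaw -82.8 slope -0.6 len 22.0 wid 15.0 n [0.99 0.12 0.05]
[255. 277.] 5432 / 6062 centre [ 632.2 -101.7   13.3] yaw 8.4 slope -0.1 len 87.0 wid 23.0 n [0.   0.01 1.  ]
```

>>> drive_tool(deltas=[[0,0,-0.3,0],[0,0,-0.6,0],[0,0,-1.0,0],[0,0,-1.0,0],[0,0,0,0]])

```text
clock: 16.67
eef_pos: [637.7, -99.9, 55.4]
tcp_rot: [3.141, -0.004, 0.133]
contact_force: [1.4, 0.9, -0.0]
opening: 0.298
```

>>> drive_tool(deltas=[[0,0,-1.5,0],[0,0,-2.5,0],[0,0,-3.0,0],[0,0,-3.5,0],[0,0,-3.5,0],[0,0,-3.5,0],[0,0,-3.0,0],[0,0,-2.0,0],[0,0,-1.0,0],[0,0,0,0]], jaw=0.3)

```text
clock: 17.5
eef_pos: [637.2, -99.8, 290.3]
tcp_rot: [3.14, -0.004, 0.133]
contact_force: [0.4, -0.2, -1.4]
opening: 0.701
```

Run:
```python
from h import *
s=r.sense();print(s['eef_pos'],s['tcp_rot'],s['contact_force'],s['opening'])
p,d,c=snap('wrist','13');brown(p,d,c,300,zmax=400,smin=130)
p2,d2,c2=snap('scene','13');cv2.imwrite('pics/v13.png',cv2.resize(np.hstack([p,cv2.resize(p2[170:266,140:268],(512,384),interpolation=cv2.INTER_CUBIC)])[:,:,::-1],(800,300)))
```

```text
[637.15722235 -99.8214804  290.34451718] [ 3.14025335 -0.00445921  0.13280621] [ 0.44428027 -0.24927403 -1.41441764] 0.7014858549561791
[207. 163.] 753 / 972 centre [622.4 -41.6  13. ] yaw 10.4 slope -0.0 len 107.0 wid 24.0 n [ 0.   -0.02  1.  ]
[253. 173.] 658 / 793 centre [ 614.4 -104.    13.2] yaw 5.1 slope 0.1 len 83.0 wid 25.0 n [-0. -0.  1.]
```

View pics/v13.png

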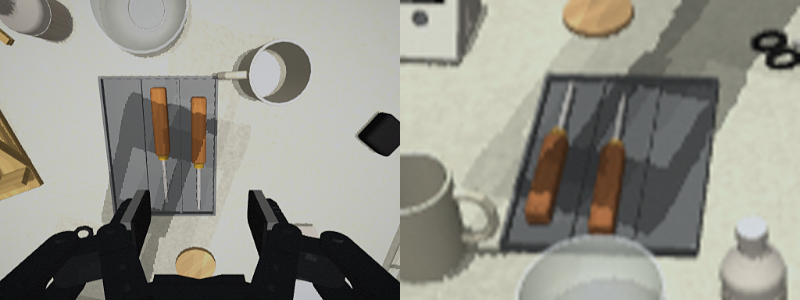

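The wrist view shows the bodkin flat in lane b at (199,150), parallel to the spare at (160,145) and pointing the same way. Now the iron.

>>> drive_tool(deltas=[[0.1,-2.0,0,0],[0.1,-3.5,0,0],[0.1,-3.7,0,0],[0.1,-3.7,0,0],[0.1,-3.7,0,0],[0.1,-3.7,0,0],[0.1,-3.7,0,0],[0.1,-3.7,0,0],[0.1,-3.7,0,0],[0.1,-3.7,0,0],[0.2,-3.0,0,0],[0,0,0,-0.118]])

```text
clock: 18.6
eef_pos: [595.8, 284.6, 284.6]
tcp_rot: [-3.14, 0.003, 0.251]
contact_force: [-0.4, -1.3, -0.3]
opening: 0.703
```

>>> drive_tool(deltas=[[0,0,0,-0.118],[0,0,0,-0.118],[0,0,0,0],[0,0,0,0]])

```text
clock: 18.93
eef_pos: [596.8, 279.3, 285.4]
tcp_rot: [-3.141, 0.003, 0.483]
contact_force: [0.3, -0.2, -0.3]
opening: 0.699
```

Run:
```python
from h import *
s=r.sense();print(s['eef_pos'],s['tcp_rot'],s['contact_force'],s['opening'])
p,d,c=snap('wrist','14');brown(p,d,c,300,zmax=400)
```

```text
[596.82595693 279.30385386 285.43335086] [-3.14145652e+00  3.04654851e-03  4.83238264e-01] [ 0.34214566 -0.16237815 -0.27689923] 0.6991242115105575
[254. 171.] 1511 / 1889 centre [597.7 279.  117.9] yaw 27.7 slope 34.9 len 107.0 wid 23.0 n [-0.51 -0.26  0.82]
[467. 238.] 602 / 644 centre [632.5 -37.5  15.1] yaw 9.3 slope 0.1 len 107.0 wid 18.0 n [-0.16  0.99  0.03]
[495. 269.] 474 / 527 centre [615.  -82.1  14.9] yaw 7.6 slope -1.9 len 93.0 wid 19.0 n [ 0.13 -0.99  0.  ]
```

>>> drive_tool(deltas=[[0.1,0,2.5,0],[0,0,2.5,0],[0,0,2.5,0],[0,0,2.5,0],[0,0,2.0,0],[0,0,1.5,0],[0,0,1.0,0],[0,0,0.8,0],[0,0,0,0],[0,0,0,0]])

```text
clock: 19.82
eef_pos: [598.6, 280.0, 134.7]
tcp_rot: [-3.142, -0.0, 0.486]
contact_force: [0.6, 0.4, 0.5]
opening: 0.702
```

>>> drive_tool(deltas=[[0,0,0,0],[0,0,0,0],[0,0,0,0],[0,0,0,0],[0,0,0,0],[0,0,0,0]], jaw=1.0, force=50)

```text
clock: 20.32
eef_pos: [598.9, 280.3, 135.7]
tcp_rot: [3.142, -0.002, 0.487]
contact_force: [-1.5, -1.0, 6.7]
opening: 0.27
```

>>> drive_tool(deltas=[[-0.4,0,-0.55,0],[-0.55,0,-0.8,0],[-0.8,0,-1.1,0],[-0.5,0,-2.5,0],[0,0,-3.0,0],[0,0,-3.0,0],[0,0,-2.5,0],[0,0,-1.0,0],[0,0,0,0],[0,0,0,0]])

```text
clock: 21.15
eef_pos: [577.7, 269.1, 278.6]
tcp_rot: [-3.142, 0.001, 0.487]
contact_force: [0.4, -0.6, -2.0]
opening: 0.265
```

Run:
```python
from h import *
s=r.sense();print(s['eef_pos'],s['tcp_rot'],s['contact_force'],s['opening'])
p,d,c=snap('wrist','15');brown(p,d,c,300,zmax=400)
```

```text
[577.73217544 269.12273929 278.61048037] [-3.14157354e+00  6.83372989e-04  4.86773616e-01] [ 0.43269273 -0.60974951 -1.97581692] 0.26495190171619826
[255. 239.] 3928 / 5632 centre [578.2 267.8 261.8] yaw 28.0 slope 34.9 len 107.0 wid 23.0 n [-0.51 -0.26  0.82]
[473. 226.] 641 / 662 centre [632.4 -37.5  14.9] yaw 9.2 slope 0.2 len 107.0 wid 17.0 n [-0.16  0.99  0.01]
[498. 263.] 419 / 450 centre [ 609.5 -103.1   14.6] yaw 7.8 slope -2.6 len 77.0 wid 19.0 n [-0.14  0.99  0.01]
```

>>> drive_tool(deltas=[[0,0,0,0.118],[0,0,0,0.118],[0,0,0,0.117],[-0.2,2.0,0,0],[-0.2,3.3,0,0],[-0.3,3.7,0,0],[-0.3,3.7,0,0],[-0.3,3.7,0,0],[-0.3,3.7,0,0],[-0.3,3.3,0,0],[-0.2,2.0,0,0],[0,0,0,0]])

```text
clock: 22.2
eef_pos: [590.3, 11.1, 276.6]
tcp_rot: [3.141, 0.004, 0.131]
contact_force: [0.0, 0.2, -2.0]
opening: 0.264
```

>>> drive_tool(deltas=[[0,0,2.0,0],[0,0,2.5,0],[0,0,2.5,0],[0,0,2.5,0],[0,0,2.5,0],[0,0,2.0,0],[0,0,1.2,0],[0,0,0.5,0],[0,0,0,0],[0,0,0,0]])

```text
clock: 23.03
eef_pos: [591.8, 15.2, 122.2]
tcp_rot: [-3.142, 0.0, 0.134]
contact_force: [-0.7, -0.4, -0.3]
opening: 0.263
```

Run:
```python
from h import *
s=r.sense();print(s['eef_pos'],s['tcp_rot'],s['contact_force'],s['opening'])
p,d,c=snap('wrist','16');brown(p,d,c,300,zmax=400)
```

```text
[591.77046033  15.19233866 122.20102221] [-3.14150701e+00  8.39565053e-05  1.33889326e-01] [-0.69818067 -0.3591628  -0.32273979] 0.26304008004887774
[319. 153.] 612 / 622 centre [632.5 -37.5  15.6] yaw 9.5 slope -1.0 len 107.0 wid 16.0 n [-0.16  0.98  0.07]
[401. 166.] 1106 / 1126 centre [ 627.1 -100.7   15. ] yaw 7.5 slope 0.0 len 107.0 wid 16.0 n [-0.13  0.99  0.03]
[254. 257.] 3871 / 4129 centre [591.5  13.9 104.9] yaw 7.8 slope 35.1 len 106.0 wid 23.0 n [-0.57 -0.07  0.82]
```

View pics/wrist16.png

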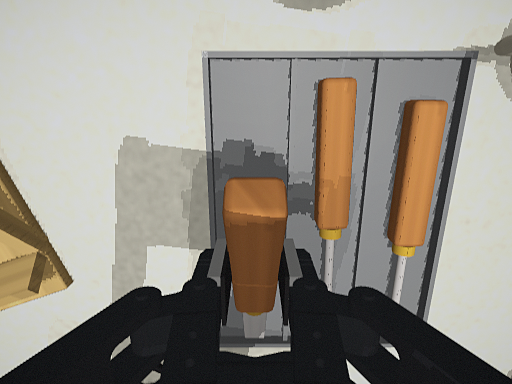

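The wrist view shows the iron over lane a: handle at (255,245), bar end at (255,325), lane walls at about 212 and 288. The bodkin and spare lie parallel to its right. Now I'll lay it down in the same way.

>>> drive_tool(deltas=[[0,0,0.7,0],[0,0,0.6,0],[0,0,0.3,0],[0,0,0,0]], force=20)

```text
clock: 23.42
eef_pos: [591.6, 15.0, 105.7]
tcp_rot: [-3.142, 0.0, 0.134]
contact_force: [0.3, 0.4, 1.7]
opening: 0.269
```

>>> drive_tool(deltas=[[0.15,0,0.3,0],[0.3,0,0.5,0],[0.3,0,0.5,0],[0.3,0,0.5,0],[0,0,0,0],[0,0,0,0]])

```text
clock: 23.92
eef_pos: [602.3, 16.4, 87.6]
tcp_rot: [-3.142, 0.0, 0.134]
contact_force: [1.4, 0.0, 3.6]
opening: 0.265
```

Run:
```python
from h import *
s=r.sense();print(s['eef_pos'],s['tcp_rot'],s['contact_force'],s['opening'])
p,d,c=snap('wrist','17');brown(p,d,c,2000,zmax=400)
```

```text
[602.31267086  16.44159456  87.59403236] [-3.14156397e+00  4.83977044e-05  1.33841955e-01] [1.355855   0.01518985 3.64309795] 0.2645105815692983
[254. 262.] 4610 / 4934 centre [598.2  14.5  70.2] yaw 8.0 slope 26.4 len 104.0 wid 23.0 n [-0.44 -0.06  0.9 ]
```

>>> drive_tool(deltas=[[0.3,0,0.62,0],[0.3,0,0.62,0],[0.3,0,0.62,0],[0.2,0,0.66,0],[0.2,0,0.66,0],[0.2,0,0.66,0],[0.1,0,0.5,0],[0.1,0,0.4,0],[0,0,0,0],[0,0,0,0]])

```text
clock: 24.8
eef_pos: [618.3, 18.6, 40.1]
tcp_rot: [-3.142, 0.001, 0.134]
contact_force: [-0.6, -0.7, 0.6]
opening: 0.265
```

>>> drive_tool(deltas=[[0.1,0,0.3,0],[0,0,0.3,0],[0,0,0.2,0],[0,0,0,0],[0,0,0,0]])

```text
clock: 25.22
eef_pos: [620.1, 18.9, 32.7]
tcp_rot: [-3.142, -0.0, 0.134]
contact_force: [2.0, 0.7, 1.8]
opening: 0.267
```

Run:
```python
from h import *
s=r.sense();print(s['eef_pos'],s['tcp_rot'],s['contact_force'],s['opening'])
p,d,c=snap('wrist','18');brown(p,d,c,2000,zmax=400)
```

```text
[620.08189811  18.85124492  32.6612845 ] [-3.14157864e+00 -4.44704239e-04  1.33788525e-01] [1.9869487  0.69904693 1.76600747] 0.2667016589865435
[357. 223.] 1585 / 2374 centre [645.6 -35.3  15. ] yaw 9.5 slope -0.9 len 84.0 wid 17.0 n [-0.16  0.98  0.08]
[474. 249.] 3458 / 3595 centre [633.  -99.8  14.2] yaw 7.4 slope 0.2 len 97.0 wid 19.0 n [-0.13  0.99  0.01]
[254. 276.] 5638 / 5999 centre [613.7  16.6  19. ] yaw 7.5 slope 5.1 len 90.0 wid 23.0 n [-0.09 -0.01  1.  ]
```

>>> drive_tool(deltas=[[0,0,0.2,0],[0,0,0.2,0],[0,0,0.1,0],[0,0,0,0],[0,0,0,0]])

```text
clock: 25.68
eef_pos: [621.3, 18.8, 28.4]
tcp_rot: [3.141, -0.003, 0.134]
contact_force: [2.3, 0.4, 5.7]
opening: 0.263
```

Run:
```python
from h import *
s=r.sense();print(s['eef_pos'],s['tcp_rot'],s['contact_force'],s['opening'])
p,d,c=snap('wrist','19');brown(p,d,c,4500,zmax=400)
```

```text
[621.34391147  18.84114806  28.40550896] [ 3.14129147e+00 -3.04892697e-03  1.33819798e-01] [2.32352135 0.39200833 5.68435428] 0.2626891767236468
[254. 270.] 5567 / 6380 centre [615.7  16.7  15.4] yaw 7.9 slope 1.9 len 91.0 wid 23.0 n [-0.03 -0.01  1.  ]
```

>>> drive_tool(deltas=[[0,0,0.12,0],[0,0,0.1,0],[0,0,0,0],[0,0,0,0]])

```text
clock: 26.07
eef_pos: [621.8, 18.9, 26.4]
tcp_rot: [3.141, -0.004, 0.134]
contact_force: [3.5, 1.2, 5.5]
opening: 0.264
```

>>> drive_tool(deltas=[[0,0,0,0],[0,0,0,0],[0,0,0,0]], jaw=0.7)

```text
clock: 26.32
eef_pos: [619.3, 18.7, 25.0]
tcp_rot: [-3.142, 0.001, 0.134]
contact_force: [0.4, -0.4, 0.4]
opening: 0.303
```

Run:
```python
from h import *
s=r.sense();print(s['eef_pos'],s['tcp_rot'],s['contact_force'],s['opening'])
p,d,c=snap('wrist','20');brown(p,d,c,4500,zmax=400)
```

```text
[619.28434188  18.73301704  25.01548882] [-3.14151080e+00  1.01454723e-03  1.33780502e-01] [ 0.39893513 -0.42768484  0.39585262] 0.30302171173947123
[255. 269.] 5609 / 6465 centre [615.2  16.7  13.3] yaw 7.7 slope 0.0 len 90.0 wid 23.0 n [-0.  0.  1.]
```

Flat. Now lift off, back away and check everything.

>>> drive_tool(deltas=[[0,0,-0.3,0],[0,0,-0.6,0],[0,0,-1.0,0],[0,0,-1.5,0],[0,0,-2.5,0],[0,0,-3.5,0],[0,0,-3.5,0],[0,0,-3.5,0],[0,0,-3.5,0],[0,0,-3.5,0],[0,0,-3.0,0],[0,0,-1.0,0]])

```text
clock: 27.37
eef_pos: [621.5, 18.8, 306.0]
tcp_rot: [3.141, -0.008, 0.134]
contact_force: [1.2, 0.8, -0.1]
opening: 0.299
```

>>> drive_tool(deltas=[[-1,0,0,0],[-2,0,0,0],[-2,0,0,0],[-2,0,0,0],[-1,0,0,0],[0,0,0,0],[0,0,0,0]])

```text
clock: 27.95
eef_pos: [540.3, 8.1, 299.0]
tcp_rot: [-3.142, 0.0, 0.134]
contact_force: [-0.1, 0.4, 0.1]
opening: 0.302
```

Run:
```python
from h import *
s=r.sense();print(s['eef_pos'],s['tcp_rot'],s['contact_force'],s['opening'])
p,d,c=snap('wrist','21');brown(p,d,c,300,zmax=60)
p2,d2,c2=snap('scene','21')
cv2.imwrite('pics/v21.png',cv2.resize(np.hstack([p,p2])[:,:,::-1],(800,300)))
# bystanders: scene difference against start
p0=load('scene')[0];df=cv2.absdiff(p0,p2).max(2);print([ (n,int(np.median(df[v-5:v+5,u-5:u+5]))) for n,(u,v) in dict(spare=(205,230),bowl=(201,268),mug=(144,240),tape=(90,222),disc=(203,174),clip=(289,272),glue=(253,264),sciss=(265,184)).items()])
```

```text
[540.29008077   8.0726978  299.0099123 ] [-3.14150042e+00  1.82361834e-04  1.33589292e-01] [-0.1373619   0.39117699  0.12923787] 0.30198614878376684
[344.  99.] 292 / 311 centre [ 625.3 -101.2   15.5] yaw 7.5 slope -0.1 len 105.0 wid 16.0 n [-0.13  0.99  0.07]
[('spare', 8), ('bowl', 3), ('mug', 3), ('tape', 2), ('disc', 14), ('clip', 3), ('glue', 3), ('sciss', 34)]
```

View pics/v21.png

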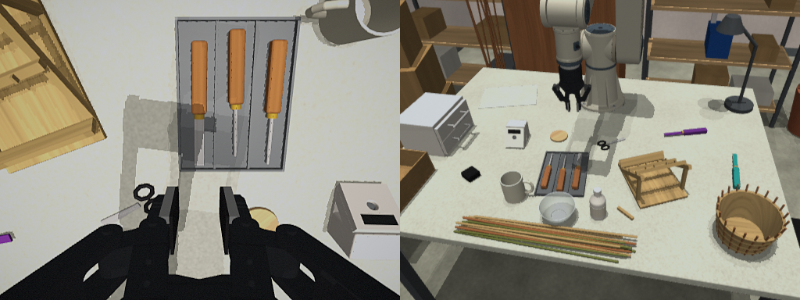

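The view shows all three tools flat and parallel in their lanes: iron at (200,100), spare (236,90), bodkin (273,95). The bystanders are in place, and the scissors and disc differences come from the arm's shadow. Handing in.

```bash
python3 -c "
from rig import job;print(job.sign_off())"
```

```text
the job is handed in; nothing more can be done
None
```

The job is done and handed in at about 28 s of the 58 s allowed.

- **Button:** I took the bodkin at its 35° slope and pushed its point down the button's axis until it met a hard stop. The force rose to about 11 N with no further movement, roughly 8 mm below the face by my estimate. I judged "fully in" from that force and the 5 mm of travel, since there is no direct reading of the button.
- **Laying the tools:** I tilted each tool flat by resting its working end on the tray floor and pivoting it in a light grip. The bodkin is in lane b and the iron in lane a.
- **Last checks:** Just after release, both handles measured level (slope 0.0° to 0.1°) at 13.3 mm height, against 14 mm expected. They sit about 2 mm from the lane marks, within 1° of the tray's direction, and point the same way as the spare. The gripper was clear, about 300 mm up, with about zero force.
- **Spare and bystanders:** In the last pictures these look unmoved. A before-and-after comparison differed at the scissors and, slightly, at the disc, which I put down to the arm's shadow.
- **Checks that disagreed:** Some late handle fits on the spare and the bodkin were off by 10–20 mm or a few degrees. The handles were partly hidden or shadowed in those pictures, so I relied on the clear views.

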